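# Refit the washed hot-plate knob and turn it off

### The arm

A 7-joint arm with a two-finger parallel gripper is mounted at the origin on a cart in front of the work surface, level with it; the furniture and walls round the work are solid. World frame = base frame: x ahead of the robot, y to its left, z up, the work surface at z = 0. Lengths are in m, angles in rad, forces in N, time in s.
With the tool pointing down it reaches from about 0.4 to 0.85 m from the base axis. Payload 4.5 kg.
Tool frame: the origin (TCP) lies where the fingers leave the gripper's body, on its centre line; the fingertips stand 64 mm ahead of it and the grasp point (between the pads) lies 45 mm ahead of it; z points along the fingers, y is the line along which they close (so a half turn about z gives the same grasp; the last joint's range is limited). The gripper opens to 88 mm and grips with 3 to 60 N. Pads are 18 mm wide; open, the fingers measure 123 mm over their backs; the gripper's body (75 mm by 187 mm) begins 45 mm behind the grasp point.
Start: joints at [-1.282, 0.689, -0.195, 1.565, 0.157, 0.902, -0.215], TCP at [0.158, 0.605, 0.303] pointing down, gripper open.
Joint ranges: [-3.01, 3.01], [-0.46, 2.08], [-1.47, 1.51], [0.13, 2.56], [-1, 4.14], [0.04, 2.09], [-2.66, 2.66]. Speed limits (rad/s): [2.57, 2.57, 3.14, 3.14, 3.14, 3.14, 3.14].

### API

Orientations are given as a 3x3 rotation matrix whose columns are the frame's x, y, z axes.
In Python, from station import env gives the robot as it stands. The module is installed in compiled form; this text tells all that it offers.
- The arm moves only by the tool drive_tool, never from a script. Its argument "motion" is a list of rows, each an object of numbers: "dx", "dy", "dz": the shift along the tool's x, y, z in mm; "ax", "ay", "az": the turn, a rotation vector about the tool's x, y, z in degrees. A call has 1 to 5 rows; each row is the pose to reach, as a shift and turn from the pose commanded when the call began, along the tool's axes at that moment; what a row does not reach only later rows make up. A row lasts 1/12 s, in which the tool goes at most 41.7 mm and 7.16 degrees, less where a joint would pass 70% of its speed; a pose out of reach is approached as far as the arm can. A call with a gripper value outside its range is refused whole. "grip" is the finger opening in mm, from 0 to 88.1, set as the call begins (left out, the last holds). The fingers move at their own pace and stop on an object; "grip_force" is the grip in N (left out, the last holds). Time passes only in rows, so rows that repeat a pose let the fingers close. It gives the time, the measured TCP pose, the force, the opening and the grip force at its end, in the units of the state.
- env.observe(): the state, without advancing time (a new reading comes with each control period).
- env.grab_frame(name): name is "scene" or "top"; returns (picture, depth): 384x512x3 uint8, red, green, blue; 384x512 float32, m along the optical axis (not along the pixel's ray), 0 where there is no reading.
- env.camera_info(name): a dict with "intrinsics" (3x3 intrinsics, pixels), "cam_to_world" (4x4, takes a point from camera to world coordinates). Camera axes: x right, y down, z forward; pixel columns grow to the right and rows downward; lengths in m; the calibration is good to about 2 mm. A picture is of the moment at which its call begins. camera_info takes no time and is no camera call.
- env.finish_job(): hands the job in; it is judged then, once.
The state is a dict: "t": time; "qpos": joint angles; "dq": joint speeds; "joint_torque": joint torques, N m; "eef_pos": TCP position; "eef_rot": TCP orientation; "ft_force": force on the tool from outside, world axes, zero at the start; "torque": the same for the moment, N m; "gripper_width": finger opening in m; "gripper_force": force on a finger pad.
Only numpy, scipy, OpenCV 4.12 (cv2) and the standard library are available. Lean on these libraries where they do the work, as an engineer would, in place of code of your own. Each camera call takes 0.05 s, during which the arm holds its last target. There are 200 camera calls.

### The job

The control knob of the portable hot plate was pulled off for washing and lies drying on the tea towel. Put it back on the hot plate's D-shaped shaft, feeling for the angle at which its bore lines up with the shaft, push it on until it snaps fully home against the panel, then turn it anticlockwise to off, so that its white pointer faces the red dot, and let go. Do not shift the jars and the cup.

Things in the scene. Friction and masses are not known exactly. Their poses are not given: they have to be found in the camera images.
- knob_grip (a point): The loose knob: black plastic, about 100 g, hollow round skirt 68 mm across and 28 mm tall, on top a grip bar 66 long, 16 wide, 34 mm tall, 62 mm tall in all. The point is on its axis in the bar, 46 mm above its underside, 18 mm above the skirt's flat top. x runs along the bar to the pointer end (white line), z up. It starts standing on its skirt on the worktop, its yaw varies widely.
- knob_bore (a point): Centre of the mouth of the bore in the knob's underside, same axes. The mouth is a 45 degree funnel, 27 mm across, narrowing to 19.2 mm at 4 mm depth; then round, 19.2 mm across; from 7 mm depth to its floor at 24 mm it is a D: the flat is on the -x side (away from the pointer), 4.5 mm from the axis. In its +x side is a recess for the snap ball.
- hot_plate: White portable hot plate, fixed, 280 x 200 mm, 55 mm tall; origin under its centre on the worktop, x to its rear, y to its left. The dark heating plate, 146 mm across, 10 mm proud, is centred 52 mm to +x. The front of the flat top is the control panel: a bare steel shaft, a red dot (off) and five black heat marks running clockwise from it.
- shaft_foot (a point): Where the shaft's axis meets the panel, 55 mm above the worktop; axes as the hot plate's, fixed. The shaft turns stiffly (0.06 N m) and stays where left. At off, an end stop, its flat faces -x and a fitted knob points along +x to the red dot. It turns clockwise (from above) from there, up to 149 degrees. It starts at an unmeasured angle 20 to 95 degrees clockwise of off.
- shaft_top (a point): Centre of the shaft's top, 22.5 mm above the panel. Steel, 18 mm across, edges barely rounded; a flat over its whole length, 4 mm from the axis. A knob at a wrong angle slips over the top but stops with its underside about 15.5 mm above the panel. Within 6 to 14 degrees of the right angle it drops to about 8.5 mm above the panel, where the snap ball stops it.
- ball_height (a point): Point on the shaft's axis 9 mm above the panel, level with the sprung brass ball in the shaft's round side, opposite the flat, 3 mm proud. A push of about 10 to 15 N drives an aligned knob past the ball, which snaps into the recess; the knob's underside then lies on the panel and it stays on by itself. A knob that wedges here is a little out of angle: ease it and turn it by some degrees.
- off_mark (a point): Centre of the red dot on the panel that marks off, 9 mm across, 44 mm from the shaft's axis along the hot plate's +x.
- amber_jar: Amber jar with cork lid, 55 mm across, 81 mm tall, loose; origin at the centre of its foot. Leave it alone.
- spice_jar: Glass spice jar with green cap, 41 mm across, 97 mm tall, loose; origin at the centre of its foot. Leave it alone.
- steel_cup: Steel tumbler upside down, 68 mm across, 74 mm tall, loose; origin at the centre of its foot. Leave it alone.

How it is judged:
At the end, for the whole second after the job is handed in: The knob is on the shaft, its underside within 2 mm of the panel (snapped home), its axis within 3 mm of the shaft's and upright within 4.5 degrees, its bar within 12 degrees of the line to the red dot (off) (z of knob_grip in the frame of shaft_foot between 0.043 and 0.048 m and horizontal distance between knob_grip and shaft_foot below 0.003 m and angle between knob_grip's own z axis and vertical below 0.08 rad and angle between the x axis of knob_grip and the x axis of shaft_foot, either way round below 0.21 rad); the robot touches nothing.
It fails at once if the amber jar is shifted by more than 3 cm (distance of amber_jar from where it was at the start of the episode above 0.03 m).
It fails at once if the spice jar is shifted by more than 3 cm (distance of spice_jar from where it was at the start of the episode above 0.03 m).
It fails at once if the steel cup is shifted by more than 3 cm (distance of steel_cup from where it was at the start of the episode above 0.03 m).
It also fails if it takes over 58 s, if anything falls off the work surface, if the arm or the gripper's body presses on something with over 40 N, if the wrist force passes 120 N, or if a joint passes its speed limit or range.

## Working session

There is one attempt and no reset: what is moved stays moved. The work goes in short steps, Python scripts to look and compute and a tool call to move; the robot and the scene stay as the last step left them, time stands still between calls to the robot, and variables do not carry over. Pictures are saved under pics/ and viewed, at most 10 in all, crops included, and the job is handed in when it is done.

Besides the shell and the picture viewer there is one more tool, called by a JSON object that holds its "name" and its "arguments", one argument or row to a line. drive_tool: Moves the arm, as the interface text tells. Its arguments: {"type":"object","properties":{"motion":{"type":"array"},"grip":{"type":"number"},"grip_force":{"type":"number"}},"required":["motion"]}

```bash
mkdir -p pics; cat > h.py <<'E'
import numpy as np, cv2
from station import env
def grab(n,f):
    p,d=env.grab_frame(n); cv2.imwrite('pics/%s.png'%f,p[:,:,::-1]); np.save('%s_%s.npy'%(f,n),d); return p,d
def world(n,d,u,v,z=None):
    c=env.camera_info(n);K=np.array(c['intrinsics']);T=np.array(c['cam_to_world'])
    r=np.linalg.inv(K)@[u,v,1]
    if z is None: return T[:3,:3]@(r*d[int(round(v)),int(round(u))])+T[:3,3]
    w=T[:3,:3]@r; return T[:3,3]+w*(z-T[2,3])/w[2]
E
python3 - <<'E'
from h import *
np.set_printoptions(precision=4,suppress=True)
grab('top','top1');grab('scene','sc1')
print(env.camera_info('top'));s=env.observe();print(s['t'],s['eef_pos'],s['eef_rot'],s['ft_force'])
a=cv2.imread('pics/top1.png');b=cv2.imread('pics/sc1.png')
E
```

```text
{'intrinsics': array([[398.8451,   0.    , 256.7071],
       [  0.    , 398.8451, 187.6873],
       [  0.    ,   0.    ,   1.    ]]), 'cam_to_world': array([[ 0.0218, -0.9945,  0.1021,  0.3836],
       [-0.9996, -0.0238, -0.0179,  0.0165],
       [ 0.0202, -0.1016, -0.9946,  1.4717],
       [ 0.    ,  0.    ,  0.    ,  1.    ]])}
0.1 [0.1574 0.6044 0.302 ] [[-0.9677  0.2519 -0.0003]
 [ 0.2519  0.9677 -0.0016]
 [-0.0001 -0.0016 -1.    ]] [-0.5715 -0.1382 -0.0598]
```

View pics/top1.png

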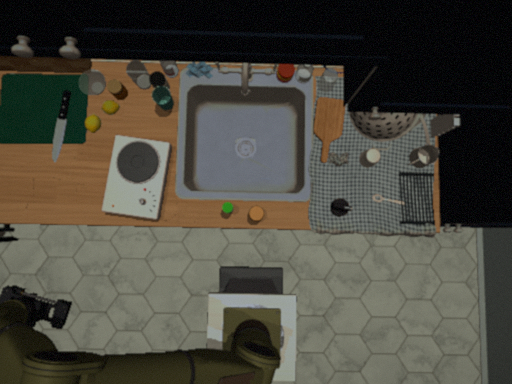

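View pics/sc1.png

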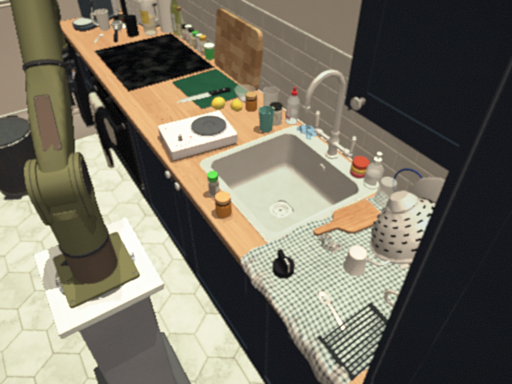

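The top picture shows the knob at about (340,207), the hot plate around (137,178), the jars at (228,208) and (257,214), and the cup at (373,156). I'll enlarge both areas.

```bash
python3 - <<'E'
import cv2,numpy as np
a=cv2.imread('pics/top1.png')
L=cv2.resize(a[132:222,98:174],None,fx=5.2,fy=6,interpolation=3)[:, :395]
L=cv2.resize(a[135:222,100:172],(432,522),interpolation=cv2.INTER_CUBIC)
R=cv2.resize(a[190:225,322:358],(360,350),interpolation=cv2.INTER_CUBIC)
c=np.zeros((522,792,3),np.uint8);c[:,:432]=L;c[:350,432:]=np.clip(R.astype(int)*1.5,0,255)
cv2.imwrite('pics/crop1.png',c)
E
```

```text
(no output)
```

View pics/crop1.png

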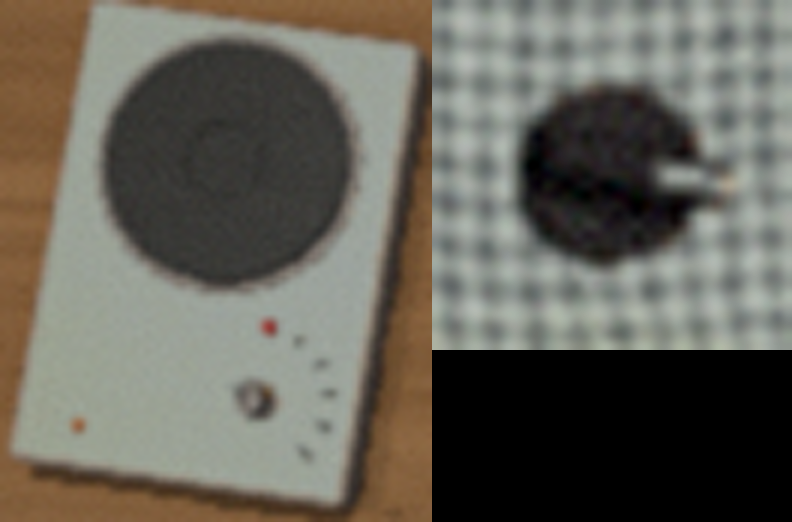

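The enlarged crop shows the red dot at (269,327), shaft at (255,398), knob skirt centre at (610,175), and the white line from (657,177) to (733,183), pointing image-right. Next I refine these with depth.

```bash
python3 - <<'E'
from h import *
np.set_printoptions(precision=4,suppress=True)
d=np.load('top1_top.npy')
def px(x,y): return 100+(x+.5)/6-.5,135+(y+.5)/6-.5
W=lambda x,y,z: world('top',d,*px(x,y),z)
C=[W(93,3,.055),W(418,47,.055),W(345,505,.055),W(12,457,.055)]
TL,TR,BR,BL=C
print('corners',C,np.linalg.norm(TL-BL),np.linalg.norm(TL-TR))
ctr=sum(C)/4; ax=(TL+TR-BL-BR)[:2]; yaw=np.arctan2(ax[1],ax[0])
ay=(TL+BL-TR-BR)[:2]; print('ctr',ctr,yaw,np.arctan2(ay[1],ay[0])-np.pi/2)
dot=W(269,327,.055);sh=W(255,398,.0775);pl=W(228,162,.065)
print('dot',dot,'shaft',sh,'plate',pl,np.linalg.norm((dot-sh)[:2]),np.arctan2(*(dot-sh)[1::-1]), np.arctan2(*(pl-ctr)[1::-1]),np.linalg.norm((pl-ctr)[:2]))
# knob depth cloud
for n in('top','scene'):
    D=np.load(('top1_top' if n=='top' else 'sc1_scene')+'.npy')
    vv,uu=np.mgrid[0:384,0:512];c=env.camera_info(n);K=c['intrinsics'];T=c['cam_to_world']
    P=np.stack([(uu-K[0,2])/K[0,0]*D,(vv-K[1,2])/K[1,1]*D,D],-1)@T[:3,:3].T+T[:3,3]
    k=world('top',d,339.8,207.5,.028) 
    m=(D>0)&(np.hypot(P[...,0]-k[0],P[...,1]-k[1])<.05)
    q=P[m]; b=q[q[:,2]>.042]; b=b[b[:,2]<.075]; print(n,'knob',k,len(b),b.mean(0))
    w,v=np.linalg.eigh(np.cov(b[:,:2].T)); print(w**.5,np.degrees(np.arctan2(v[1,1],v[0,1])),'z',np.percentile(q[:,2],[1,50,99]))
    t=b[b[:,2]>.058]; e=v[:,1];n_=v[:,0]
    print('ext',(b[:,:2]@e).min(),(b[:,:2]@e).max(),'mid',(np.array([(b[:,:2]@e).min()+(b[:,:2]@e).max()])/2*e[:,None]).T+((b[:,:2]@n_).min()+(b[:,:2]@n_).max())/2*n_)
    s2=q[(q[:,2]>.02)&(q[:,2]<.034)];print('skirt',len(s2),s2.min(0),s2.max(0))
    m=(D>0)&(np.hypot(P[...,0]-sh[0],P[...,1]-sh[1])<.02)&(P[...,2]>.065); print('shaft pts',P[m].mean(0),P[m].min(0),P[m].max(0),m.sum())
A=W
print('line',world('top',d,344.5,207.7,.062),world('top',d,351.9,208.2,.062))
E
```

```text
corners [array([0.7067, 0.5042, 0.055 ]), array([0.685 , 0.3092, 0.055 ]), array([0.4105, 0.3399, 0.055 ]), array([0.4342, 0.5357, 0.055 ])] 0.2743373877822214 0.1961419154002832
ctr [0.5591 0.4222 0.055 ] -0.11319948278115842 -0.11575042607286212
dot [0.5144 0.3895 0.055 ] shaft [0.4708 0.3896 0.0775] plate [0.6109 0.4159 0.065 ] 0.043639838327789934 -0.0016669292844746027 -0.12090220990533793 0.05213454603236398
top knob [ 0.4665 -0.3131  0.028 ] 94 [ 0.4687 -0.3115  0.062 ]
[0.0049 0.02  ] 79.10341504478914 z [-0.0013  0.016   0.0677]
ext -0.25087939933537806 -0.18424721335642588 mid [[ 0.4695 -0.3119]]
skirt 160 [ 0.4389 -0.3435  0.0202] [ 0.5014 -0.2789  0.034 ]
shaft pts [0.4721 0.3918 0.0755] [0.4632 0.3848 0.0654] [0.4784 0.4021 0.084 ] 23
scene knob [ 0.4665 -0.3131  0.028 ] 155 [ 0.4656 -0.3176  0.0566]
[0.005  0.0201] 80.37699301361313 z [-0.6808  0.001   0.0625]
ext -0.26567289140969746 -0.1966676826954545 mid [[ 0.4681 -0.3138]]
skirt 220 [ 0.4355 -0.3477  0.0207] [ 0.501  -0.2831  0.0337]
shaft pts [0.4712 0.3909 0.072 ] [0.4621 0.3809 0.0655] [0.4808 0.4009 0.0789] 17
line [ 0.4642 -0.3221  0.062 ] [ 0.463  -0.3485  0.062 ]
```

{"name": "drive_tool", "arguments": {
  "motion": [
    {"dx": -32, "dy": -18},
    {"dx": -64, "dy": -36},
    {"dx": -96, "dy": -54},
    {"dx": -127, "dy": -72}
  ],
  "grip": 70
}}

```text
validation failed for argument at $.mo...
```

{"name": "drive_tool", "arguments": {
  "motion": [
    {"dx": -32, "dy": -18},
    {"dx": -64, "dy": -36},
    {"dx": -96, "dy": -54},
    {"dx": -127, "dy": -72}
  ]
}}

```text
validation failed for argument at $.mo...
```

{"name": "drive_tool", "arguments": {
  "motion": [
    {"dx": -32, "dy": -18},
    {"dx": -64, "dy": -36},
    {"dx": -96, "dy": -54},
    {"dx": -127, "dy": -72}
  ]
}}

```text
validation failed for argument at $.mo...
```

{"name": "drive_tool", "arguments": {
  "motion": [
    {"dx": -32, "dy": -18, "dz": 0, "ax": 0, "ay": 0, "az": 0},
    {"dx": -64, "dy": -36, "dz": 0, "ax": 0, "ay": 0, "az": 0},
    {"dx": -96, "dy": -54, "dz": 0, "ax": 0, "ay": 0, "az": 0},
    {"dx": -127, "dy": -72, "dz": 0, "ax": 0, "ay": 0, "az": 0}
  ],
  "grip": 70
}}

```text
t: 0.43
eef_pos: [0.2633, 0.5016, 0.3023]
eef_rot: [[-0.968, 0.252, -0.0], [0.252, 0.968, -0.001], [-0.0, -0.001, -1.0]]
ft_force: [-0.3, 0.7, -0.1]
gripper_width: 0.07
gripper_force: 0.0
```

{"name": "drive_tool", "arguments": {
  "motion": [
    {"dx": -32, "dy": -18, "dz": 0, "ax": 0, "ay": 0, "az": 0},
    {"dx": -64, "dy": -36, "dz": 0, "ax": 0, "ay": 0, "az": 0},
    {"dx": -96, "dy": -54, "dz": 0, "ax": 0, "ay": 0, "az": 0},
    {"dx": -127, "dy": -72, "dz": 0, "ax": 0, "ay": 0, "az": 0}
  ]
}}

```text
t: 0.77
eef_pos: [0.3681, 0.3997, 0.3025]
eef_rot: [[-0.968, 0.252, -0.0], [0.252, 0.968, -0.001], [0.0, -0.001, -1.0]]
ft_force: [1.6, 0.7, -0.4]
gripper_width: 0.0697
gripper_force: 0.0
```

{"name": "drive_tool", "arguments": {
  "motion": [
    {"dx": -32, "dy": -18, "dz": 0, "ax": 0, "ay": 0, "az": 0},
    {"dx": -64, "dy": -36, "dz": 0, "ax": 0, "ay": 0, "az": 0},
    {"dx": -96, "dy": -54, "dz": 0, "ax": 0, "ay": 0, "az": 0},
    {"dx": -127, "dy": -72, "dz": 0, "ax": 0, "ay": 0, "az": 0}
  ]
}}

```text
t: 1.1
eef_pos: [0.4729, 0.298, 0.3025]
eef_rot: [[-0.968, 0.252, -0.0], [0.252, 0.968, -0.0], [0.0, -0.001, -1.0]]
ft_force: [0.6, 0.2, 0.1]
gripper_width: 0.0698
gripper_force: 0.0
```

{"name": "drive_tool", "arguments": {
  "motion": [
    {"dx": -10, "dy": -37, "dz": 0, "ax": 0, "ay": 0, "az": 0},
    {"dx": -19, "dy": -74, "dz": 0, "ax": 0, "ay": 0, "az": 0},
    {"dx": -29, "dy": -111, "dz": 0, "ax": 0, "ay": 0, "az": 0},
    {"dx": -38, "dy": -148, "dz": 0, "ax": 0, "ay": 0, "az": 0}
  ]
}}

```text
t: 1.43
eef_pos: [0.471, 0.145, 0.3024]
eef_rot: [[-0.968, 0.252, -0.001], [0.252, 0.968, -0.0], [0.0, -0.0, -1.0]]
ft_force: [0.9, -0.4, 0.3]
gripper_width: 0.0702
gripper_force: 0.0
```

{"name": "drive_tool", "arguments": {
  "motion": [
    {"dx": -10, "dy": -37, "dz": 0, "ax": 0, "ay": 0, "az": 0},
    {"dx": -19, "dy": -74, "dz": 0, "ax": 0, "ay": 0, "az": 0},
    {"dx": -29, "dy": -111, "dz": 0, "ax": 0, "ay": 0, "az": 0},
    {"dx": -38, "dy": -148, "dz": 0, "ax": 0, "ay": 0, "az": 0}
  ]
}}

```text
t: 1.77
eef_pos: [0.4703, -0.0077, 0.3026]
eef_rot: [[-0.968, 0.252, -0.0], [0.252, 0.968, -0.0], [0.0, -0.0, -1.0]]
ft_force: [0.8, -0.0, 0.4]
gripper_width: 0.0704
gripper_force: 0.0
```

{"name": "drive_tool", "arguments": {
  "motion": [
    {"dx": -10, "dy": -37, "dz": 0, "ax": 0, "ay": 0, "az": 0},
    {"dx": -19, "dy": -74, "dz": 0, "ax": 0, "ay": 0, "az": 0},
    {"dx": -29, "dy": -111, "dz": 0, "ax": 0, "ay": 0, "az": 0},
    {"dx": -38, "dy": -148, "dz": 0, "ax": 0, "ay": 0, "az": 0}
  ]
}}

```text
t: 2.1
eef_pos: [0.4698, -0.1605, 0.3025]
eef_rot: [[-0.968, 0.252, -0.0], [0.252, 0.968, 0.0], [0.0, 0.0, -1.0]]
ft_force: [-0.1, 1.3, 0.3]
gripper_width: 0.0701
gripper_force: 0.0
```

{"name": "drive_tool", "arguments": {
  "motion": [
    {"dx": -10, "dy": -37, "dz": 0, "ax": 0, "ay": 0, "az": 0},
    {"dx": -19, "dy": -74, "dz": 0, "ax": 0, "ay": 0, "az": 0},
    {"dx": -29, "dy": -111, "dz": 0, "ax": 0, "ay": 0, "az": 0},
    {"dx": -38, "dy": -148, "dz": 0, "ax": 0, "ay": 0, "az": 0}
  ]
}}

```text
t: 2.43
eef_pos: [0.4691, -0.3133, 0.3024]
eef_rot: [[-0.968, 0.252, -0.0], [0.252, 0.968, 0.0], [0.001, 0.0, -1.0]]
ft_force: [0.1, 0.6, 0.0]
gripper_width: 0.0699
gripper_force: 0.0
```

{"name": "drive_tool", "arguments": {
  "motion": [
    {"dx": 0, "dy": 0, "dz": 20, "ax": 0, "ay": 0, "az": 7},
    {"dx": 0, "dy": 0, "dz": 40, "ax": 0, "ay": 0, "az": 14},
    {"dx": 0, "dy": 0, "dz": 60, "ax": 0, "ay": 0, "az": 21},
    {"dx": 0, "dy": 0, "dz": 80, "ax": 0, "ay": 0, "az": 28},
    {"dx": 0, "dy": 0, "dz": 90, "ax": 0, "ay": 0, "az": 35}
  ]
}}

```text
t: 2.85
eef_pos: [0.4685, -0.3109, 0.2102]
eef_rot: [[-0.643, 0.766, -0.003], [0.766, 0.643, 0.002], [0.004, -0.001, -1.0]]
ft_force: [0.8, -0.6, 0.2]
gripper_width: 0.0697
gripper_force: 0.0
```

{"name": "drive_tool", "arguments": {
  "motion": [
    {"dx": 0, "dy": 0, "dz": 0, "ax": 0, "ay": 0, "az": 7},
    {"dx": 0, "dy": 0, "dz": 0, "ax": 0, "ay": 0, "az": 14},
    {"dx": 0, "dy": 0, "dz": 0, "ax": 0, "ay": 0, "az": 21},
    {"dx": 0, "dy": 0, "dz": 0, "ax": 0, "ay": 0, "az": 28},
    {"dx": 0, "dy": 0, "dz": 0, "ax": 0, "ay": 0, "az": 35}
  ]
}}

```text
t: 3.27
eef_pos: [0.4695, -0.3112, 0.2123]
eef_rot: [[-0.088, 0.996, -0.001], [0.996, 0.088, 0.001], [0.001, -0.001, -1.0]]
ft_force: [-0.3, 0.6, 0.0]
gripper_width: 0.0697
gripper_force: 0.0
```

{"name": "drive_tool", "arguments": {
  "motion": [
    {"dx": 0, "dy": 0, "dz": 0, "ax": 0, "ay": 0, "az": 7},
    {"dx": 0, "dy": 0, "dz": 0, "ax": 0, "ay": 0, "az": 13.4},
    {"dx": 0, "dy": 0, "dz": 0, "ax": 0, "ay": 0, "az": 13.4}
  ]
}}

```text
t: 3.52
eef_pos: [0.4697, -0.311, 0.2123]
eef_rot: [[0.142, 0.99, -0.001], [0.99, -0.142, 0.0], [0.0, -0.001, -1.0]]
ft_force: [-0.2, 0.3, 0.1]
gripper_width: 0.07
gripper_force: 0.0
```

{"name": "drive_tool", "arguments": {
  "motion": [
    {"dx": -2, "dy": -1, "dz": 30, "ax": 0, "ay": 0, "az": 0},
    {"dx": -2, "dy": -1, "dz": 60, "ax": 0, "ay": 0, "az": 0},
    {"dx": -2, "dy": -1, "dz": 85, "ax": 0, "ay": 0, "az": 0},
    {"dx": -2, "dy": -1, "dz": 105, "ax": 0, "ay": 0, "az": 0},
    {"dx": -2, "dy": -1, "dz": 116, "ax": 0, "ay": 0, "az": 0}
  ]
}}

```text
t: 3.93
eef_pos: [0.4675, -0.3124, 0.0942]
eef_rot: [[0.136, 0.991, -0.003], [0.991, -0.136, 0.002], [0.002, -0.003, -1.0]]
ft_force: [-0.6, 0.3, -0.2]
gripper_width: 0.0699
gripper_force: 0.0
```

{"name": "drive_tool", "arguments": {
  "motion": [
    {"dx": 0, "dy": 0, "dz": 0, "ax": 0, "ay": 0, "az": 0},
    {"dx": 0, "dy": 0, "dz": 0, "ax": 0, "ay": 0, "az": 0},
    {"dx": 0, "dy": 0, "dz": 0, "ax": 0, "ay": 0, "az": 0},
    {"dx": 0, "dy": 0, "dz": 0, "ax": 0, "ay": 0, "az": 0},
    {"dx": 0, "dy": 0, "dz": 0, "ax": 0, "ay": 0, "az": 0}
  ],
  "grip": 8,
  "grip_force": 15
}}

```text
t: 4.35
eef_pos: [0.469, -0.3136, 0.0979]
eef_rot: [[0.139, 0.99, 0.002], [0.99, -0.139, -0.001], [-0.001, 0.002, -1.0]]
ft_force: [0.0, -0.3, 0.6]
gripper_width: 0.0387
gripper_force: 0.0
```

{"name": "drive_tool", "arguments": {
  "motion": [
    {"dx": 0, "dy": 0, "dz": 0, "ax": 0, "ay": 0, "az": 0},
    {"dx": 0, "dy": 0, "dz": 0, "ax": 0, "ay": 0, "az": 0},
    {"dx": 0, "dy": 0, "dz": 0, "ax": 0, "ay": 0, "az": 0},
    {"dx": 0, "dy": 0, "dz": 0, "ax": 0, "ay": 0, "az": 0}
  ],
  "grip_force": 45
}}

```text
t: 4.68
eef_pos: [0.4686, -0.3133, 0.097]
eef_rot: [[0.139, 0.99, 0.001], [0.99, -0.139, -0.0], [-0.0, 0.001, -1.0]]
ft_force: [0.2, 0.2, 2.2]
gripper_width: 0.0154
gripper_force: 44.7
```

{"name": "drive_tool", "arguments": {
  "motion": [
    {"dx": 0, "dy": 0, "dz": -20, "ax": 0, "ay": 0, "az": 0},
    {"dx": 0, "dy": 0, "dz": -55, "ax": 0, "ay": 0, "az": 0},
    {"dx": 0, "dy": 0, "dz": -90, "ax": 0, "ay": 0, "az": 0},
    {"dx": 0, "dy": 0, "dz": -125, "ax": 0, "ay": 0, "az": 0},
    {"dx": 0, "dy": 0, "dz": -150, "ax": 0, "ay": 0, "az": 0}
  ]
}}

```text
t: 5.1
eef_pos: [0.4686, -0.3135, 0.2493]
eef_rot: [[0.139, 0.99, 0.002], [0.99, -0.139, -0.001], [-0.001, 0.002, -1.0]]
ft_force: [-0.1, -0.3, -0.9]
gripper_width: 0.0153
gripper_force: 44.7
```

{"name": "drive_tool", "arguments": {
  "motion": [
    {"dx": 35, "dy": -5, "dz": 0, "ax": 0, "ay": 0, "az": 0},
    {"dx": 70, "dy": -10, "dz": 0, "ax": 0, "ay": 0, "az": 0},
    {"dx": 105, "dy": -15, "dz": 0, "ax": 0, "ay": 0, "az": 0},
    {"dx": 140, "dy": -20, "dz": 0, "ax": 0, "ay": 0, "az": 0},
    {"dx": 175, "dy": -24, "dz": 0, "ax": 0, "ay": 0, "az": 0}
  ]
}}

```text
t: 5.52
eef_pos: [0.4683, -0.135, 0.2467]
eef_rot: [[0.14, 0.99, -0.001], [0.99, -0.14, 0.0], [0.0, -0.001, -1.0]]
ft_force: [0.3, 0.5, -1.0]
gripper_width: 0.0157
gripper_force: 44.7
```

{"name": "drive_tool", "arguments": {
  "motion": [
    {"dx": 35, "dy": -5, "dz": 0, "ax": 0, "ay": 0, "az": 0},
    {"dx": 70, "dy": -10, "dz": 0, "ax": 0, "ay": 0, "az": 0},
    {"dx": 105, "dy": -15, "dz": 0, "ax": 0, "ay": 0, "az": 0},
    {"dx": 140, "dy": -20, "dz": 0, "ax": 0, "ay": 0, "az": 0},
    {"dx": 175, "dy": -24, "dz": 0, "ax": 0, "ay": 0, "az": 0}
  ]
}}

```text
t: 5.93
eef_pos: [0.4688, 0.0417, 0.2466]
eef_rot: [[0.139, 0.99, -0.001], [0.99, -0.139, 0.0], [-0.0, -0.001, -1.0]]
ft_force: [0.9, 1.2, -1.2]
gripper_width: 0.0157
gripper_force: 44.7
```

{"name": "drive_tool", "arguments": {
  "motion": [
    {"dx": 35, "dy": -5, "dz": 0, "ax": 0, "ay": 0, "az": 0},
    {"dx": 70, "dy": -10, "dz": 0, "ax": 0, "ay": 0, "az": 0},
    {"dx": 105, "dy": -15, "dz": 0, "ax": 0, "ay": 0, "az": 0},
    {"dx": 140, "dy": -20, "dz": 0, "ax": 0, "ay": 0, "az": 0},
    {"dx": 175, "dy": -24, "dz": 0, "ax": 0, "ay": 0, "az": 0}
  ]
}}

```text
t: 6.35
eef_pos: [0.4693, 0.2184, 0.2466]
eef_rot: [[0.139, 0.99, -0.001], [0.99, -0.139, -0.0], [-0.0, -0.001, -1.0]]
ft_force: [0.2, 0.1, -0.6]
gripper_width: 0.0155
gripper_force: 44.7
```

{"name": "drive_tool", "arguments": {
  "motion": [
    {"dx": 35, "dy": -5, "dz": 0, "ax": 0, "ay": 0, "az": 0},
    {"dx": 70, "dy": -10, "dz": 0, "ax": 0, "ay": 0, "az": 0},
    {"dx": 105, "dy": -15, "dz": 0, "ax": 0, "ay": 0, "az": 0},
    {"dx": 140, "dy": -20, "dz": 0, "ax": 0, "ay": 0, "az": 0},
    {"dx": 173, "dy": -24, "dz": 0, "ax": 0, "ay": 0, "az": 0}
  ]
}}

```text
t: 6.77
eef_pos: [0.4694, 0.3935, 0.2464]
eef_rot: [[0.138, 0.99, -0.001], [0.99, -0.138, -0.0], [-0.0, -0.001, -1.0]]
ft_force: [1.0, -0.5, -1.4]
gripper_width: 0.0155
gripper_force: 44.7
```

```bash
python3 - <<'E'
from h import *
np.set_printoptions(precision=4,suppress=True)
p,d=grab('scene','sc2');p2,d2=grab('top','top2')
s=env.observe();print(s['t'],s['eef_pos'],s['eef_rot'],s['ft_force'],s['qpos'])
a=cv2.imread('pics/sc2.png')[60:180,130:270];b=cv2.imread('pics/top2.png')[130:225,95:190]
c=np.zeros((500,790,3),np.uint8);A=cv2.resize(a,(455,390),interpolation=2);B=cv2.resize(b,(330,330),interpolation=2);c[:390,:455]=A;c[:330,458:788]=B
cv2.imwrite('pics/crop2.png',c)
E
```

```text
6.8667 [0.468  0.3991 0.2459] [[ 0.1293  0.9916 -0.0008]
 [ 0.9916 -0.1293  0.0053]
 [ 0.0052 -0.0015 -1.    ]] [-0.6423  0.477  -1.2525] [-0.9654  0.7691  0.3395  1.672  -0.3504  0.7581 -0.5879]
```

View pics/crop2.png

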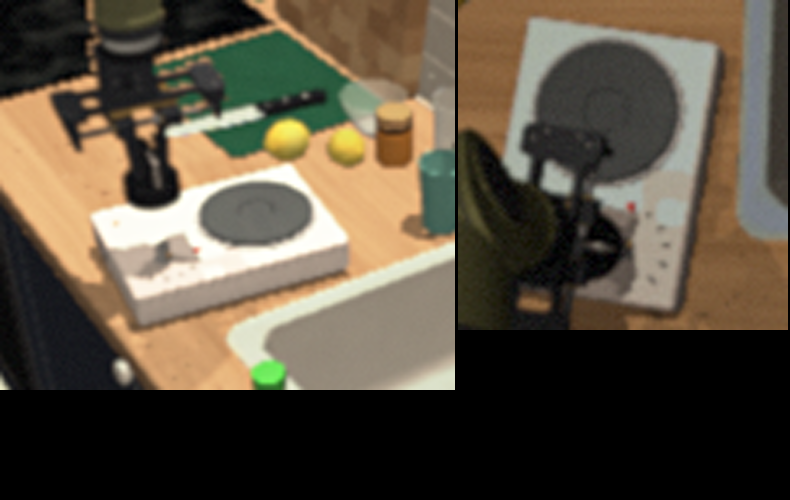

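The picture shows the knob held upright at scene crop (152,180), with the shaft around (180,245). I'll fit the held knob's axis from depth.

```bash
python3 - <<'E'
from h import *
from scipy.optimize import least_squares
np.set_printoptions(precision=4,suppress=True)
s=env.observe();e=s['eef_pos'];print(s['t'],e)
for n,f in(('scene','sc2_scene'),('top','top2_top')):
    D=np.load(f+'.npy');vv,uu=np.mgrid[0:384,0:512];c=env.camera_info(n);K=c['intrinsics'];T=c['cam_to_world']
    P=np.stack([(uu-K[0,2])/K[0,0]*D,(vv-K[1,2])/K[1,1]*D,D],-1)@T[:3,:3].T+T[:3,3]
    m=(np.hypot(P[...,0]-e[0],P[...,1]-e[1])<.05)&(P[...,2]>.14)&(P[...,2]<.185);q=P[m]
    print(n,len(q),q.min(0),q.max(0))
    q=q[q[:,2]<.174]
    if len(q)>5:
        r=least_squares(lambda c:np.hypot(q[:,0]-c[0],q[:,1]-c[1])-.034,e[:2],loss='soft_l1',f_scale=.002);print('axis',r.x,np.abs(r.fun).mean())
    m=(np.hypot(P[...,0]-.471,P[...,1]-.392)<.022)&(P[...,2]>.06)&(P[...,2]<.082);q=P[m];print('shaft',q.mean(0),q.min(0),q.max(0))
    if n=='scene':
        r=least_squares(lambda c:np.hypot(q[:,0]-c[0],q[:,1]-c[1])-.009,[.471,.392],loss='soft_l1',f_scale=.002);print(r.x,len(q))
        tops=q[q[:,2]>.075];print(tops)
E
```

```text
6.8667 [0.468  0.3991 0.2459]
scene 184 [0.4341 0.352  0.1464] [0.4997 0.4176 0.185 ]
axis [0.4694 0.3945] 0.0026062362840533404
shaft [0.4705 0.3899 0.0693] [0.4616 0.3818 0.0603] [0.4798 0.402  0.0796]
[0.4695 0.3954] 23
[[0.4678 0.3944 0.076 ]
 [0.4616 0.3905 0.0759]
 [0.463  0.3832 0.0796]
 [0.4686 0.387  0.0753]]
top 109 [0.4348 0.3694 0.1471] [0.4982 0.396  0.1846]
axis [0.4672 0.405 ] 0.0011894157337591223
shaft [0.4722 0.3853 0.0665] [0.461  0.3728 0.06  ] [0.4824 0.3951 0.0794]
```

{"name": "drive_tool", "arguments": {
  "motion": [
    {"dx": 0, "dy": 0, "dz": 25, "ax": 0, "ay": 0, "az": 0},
    {"dx": 0, "dy": 0, "dz": 50, "ax": 0, "ay": 0, "az": 0},
    {"dx": 0, "dy": 0, "dz": 64, "ax": 0, "ay": 0, "az": 0},
    {"dx": 0, "dy": 0, "dz": 64, "ax": 0, "ay": 0, "az": 0},
    {"dx": 0, "dy": 0, "dz": 64, "ax": 0, "ay": 0, "az": 0}
  ]
}}

```text
t: 7.28
eef_pos: [0.4701, 0.3906, 0.1822]
eef_rot: [[0.14, 0.99, -0.002], [0.99, -0.14, -0.001], [-0.002, -0.001, -1.0]]
ft_force: [0.1, -0.8, -0.6]
gripper_width: 0.0152
gripper_force: 44.7
```

```bash
python3 - <<'E'
from h import *
p,d=grab('scene','sc3')
s=env.observe();print(s['t'],s['eef_pos'],s['ft_force'])
a=p[95:155,155:215,::-1];cv2.imwrite('pics/crop3.png',cv2.resize(a,(600,600),interpolation=2))
E
```

```text
7.3333 [0.47082008 0.39100003 0.18320325] [ 0.10022169  0.41930894 -0.93275115]
```

View pics/crop3.png

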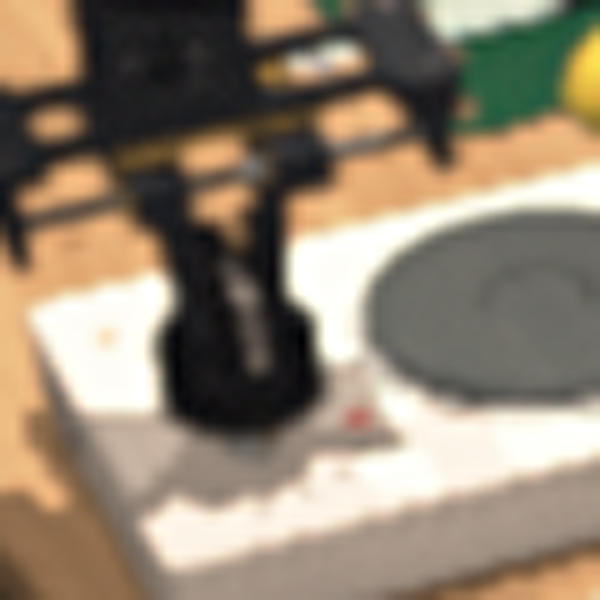

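The knob sits over the shaft, whose foot just shows at (250,435) under the skirt centred at about x=242. I'll descend gently.

{"name": "drive_tool", "arguments": {
  "motion": [
    {"dx": 0, "dy": 0, "dz": 4, "ax": 0, "ay": 0, "az": 0},
    {"dx": 0, "dy": 0, "dz": 8, "ax": 0, "ay": 0, "az": 0},
    {"dx": 0, "dy": 0, "dz": 10, "ax": 0, "ay": 0, "az": 0},
    {"dx": 0, "dy": 0, "dz": 12, "ax": 0, "ay": 0, "az": 0},
    {"dx": 0, "dy": 0, "dz": 12, "ax": 0, "ay": 0, "az": 0}
  ]
}}

```text
t: 7.75
eef_pos: [0.4712, 0.3921, 0.1712]
eef_rot: [[0.139, 0.99, 0.002], [0.99, -0.139, 0.002], [0.002, 0.002, -1.0]]
ft_force: [1.3, 0.5, -0.2]
gripper_width: 0.0156
gripper_force: 44.7
```

{"name": "drive_tool", "arguments": {
  "motion": [
    {"dx": 0, "dy": 0, "dz": 1, "ax": 0, "ay": 0, "az": 0},
    {"dx": 0, "dy": 0, "dz": 2, "ax": 0, "ay": 0, "az": 0},
    {"dx": 0, "dy": 0, "dz": 3, "ax": 0, "ay": 0, "az": 0},
    {"dx": 0, "dy": 0, "dz": 3, "ax": 0, "ay": 0, "az": 0}
  ]
}}

```text
t: 8.08
eef_pos: [0.4719, 0.3925, 0.1687]
eef_rot: [[0.139, 0.99, 0.004], [0.99, -0.139, 0.003], [0.004, 0.004, -1.0]]
ft_force: [3.9, 3.9, -1.0]
gripper_width: 0.0157
gripper_force: 44.7
```

{"name": "drive_tool", "arguments": {
  "motion": [
    {"dx": 1, "dy": 1, "dz": 0, "ax": 0, "ay": 0, "az": 0},
    {"dx": 1.5, "dy": 1.5, "dz": 1, "ax": 0, "ay": 0, "az": 0},
    {"dx": 1.5, "dy": 1.5, "dz": 2, "ax": 0, "ay": 0, "az": 0},
    {"dx": 1.5, "dy": 1.5, "dz": 2, "ax": 0, "ay": 0, "az": 0}
  ]
}}

```text
t: 8.42
eef_pos: [0.4726, 0.393, 0.167]
eef_rot: [[0.139, 0.99, 0.001], [0.99, -0.139, 0.001], [0.002, 0.001, -1.0]]
ft_force: [0.1, 0.3, 10.5]
gripper_width: 0.0159
gripper_force: 44.7
```

{"name": "drive_tool", "arguments": {
  "motion": [
    {"dx": 0, "dy": 0, "dz": 0, "ax": 0, "ay": 0, "az": -3},
    {"dx": 0, "dy": 0, "dz": 0, "ax": 0, "ay": 0, "az": -6},
    {"dx": 0, "dy": 0, "dz": 0, "ax": 0, "ay": 0, "az": -9},
    {"dx": 0, "dy": 0, "dz": 0, "ax": 0, "ay": 0, "az": -12}
  ]
}}

```text
t: 8.75
eef_pos: [0.4732, 0.393, 0.1671]
eef_rot: [[-0.072, 0.997, 0.002], [0.997, 0.072, 0.002], [0.001, 0.003, -1.0]]
ft_force: [2.0, 0.6, 9.5]
gripper_width: 0.0156
gripper_force: 44.7
```

{"name": "drive_tool", "arguments": {
  "motion": [
    {"dx": 0, "dy": 0, "dz": 0, "ax": 0, "ay": 0, "az": -3},
    {"dx": 0, "dy": 0, "dz": 0, "ax": 0, "ay": 0, "az": -6},
    {"dx": 0, "dy": 0, "dz": 0, "ax": 0, "ay": 0, "az": -9},
    {"dx": 0, "dy": 0, "dz": 0, "ax": 0, "ay": 0, "az": -12}
  ]
}}

```text
t: 9.08
eef_pos: [0.4735, 0.3929, 0.167]
eef_rot: [[-0.278, 0.961, 0.003], [0.961, 0.278, 0.002], [0.001, 0.003, -1.0]]
ft_force: [2.0, 1.5, 8.8]
gripper_width: 0.0156
gripper_force: 44.7
```

{"name": "drive_tool", "arguments": {
  "motion": [
    {"dx": 0, "dy": 0.5, "dz": 0, "ax": 0, "ay": 0, "az": -3},
    {"dx": 0, "dy": 0.5, "dz": 0, "ax": 0, "ay": 0, "az": -6},
    {"dx": 0, "dy": 0.5, "dz": 0, "ax": 0, "ay": 0, "az": -9},
    {"dx": 0, "dy": 0.5, "dz": 0, "ax": 0, "ay": 0, "az": -12}
  ]
}}

```text
t: 9.42
eef_pos: [0.4737, 0.3932, 0.1671]
eef_rot: [[-0.472, 0.882, 0.003], [0.882, 0.472, 0.002], [0.0, 0.003, -1.0]]
ft_force: [1.3, 1.9, 8.4]
gripper_width: 0.016
gripper_force: 44.7
```

{"name": "drive_tool", "arguments": {
  "motion": [
    {"dx": 0, "dy": 0, "dz": 0, "ax": 0, "ay": 0, "az": -3},
    {"dx": 0, "dy": 0, "dz": 0, "ax": 0, "ay": 0, "az": -6},
    {"dx": 0, "dy": 0, "dz": 0, "ax": 0, "ay": 0, "az": -9},
    {"dx": 0, "dy": 0, "dz": 0, "ax": 0, "ay": 0, "az": -12}
  ]
}}

```text
t: 9.75
eef_pos: [0.4738, 0.3934, 0.167]
eef_rot: [[-0.645, 0.764, 0.003], [0.764, 0.645, 0.002], [-0.0, 0.003, -1.0]]
ft_force: [2.3, 2.2, 8.0]
gripper_width: 0.0156
gripper_force: 44.7
```

{"name": "drive_tool", "arguments": {
  "motion": [
    {"dx": 0, "dy": 0.7, "dz": 0, "ax": 0, "ay": 0, "az": -3},
    {"dx": 0, "dy": 0.7, "dz": 0, "ax": 0, "ay": 0, "az": -6},
    {"dx": 0, "dy": 0.7, "dz": 0, "ax": 0, "ay": 0, "az": -9},
    {"dx": 0, "dy": 0.7, "dz": 0, "ax": 0, "ay": 0, "az": -12}
  ]
}}

```text
t: 10.08
eef_pos: [0.4739, 0.3939, 0.1669]
eef_rot: [[-0.79, 0.614, 0.002], [0.614, 0.79, 0.002], [-0.0, 0.003, -1.0]]
ft_force: [1.9, 1.6, 8.5]
gripper_width: 0.0157
gripper_force: 44.7
```

{"name": "drive_tool", "arguments": {
  "motion": [
    {"dx": 0, "dy": 0, "dz": 0, "ax": 0, "ay": 0, "az": -3},
    {"dx": 0, "dy": 0, "dz": 0, "ax": 0, "ay": 0, "az": -6},
    {"dx": 0, "dy": 0, "dz": 0, "ax": 0, "ay": 0, "az": -9},
    {"dx": 0, "dy": 0, "dz": 0, "ax": 0, "ay": 0, "az": -12}
  ]
}}

```text
t: 10.42
eef_pos: [0.4739, 0.3942, 0.167]
eef_rot: [[-0.9, 0.436, 0.002], [0.436, 0.9, 0.002], [-0.001, 0.003, -1.0]]
ft_force: [1.8, 2.4, 7.8]
gripper_width: 0.0156
gripper_force: 44.7
```

{"name": "drive_tool", "arguments": {
  "motion": [
    {"dx": 0, "dy": 0.7, "dz": 0, "ax": 0, "ay": 0, "az": -3},
    {"dx": 0, "dy": 0.7, "dz": 0, "ax": 0, "ay": 0, "az": -6},
    {"dx": 0, "dy": 0.7, "dz": 0, "ax": 0, "ay": 0, "az": -9},
    {"dx": 0, "dy": 0.7, "dz": 0, "ax": 0, "ay": 0, "az": -12}
  ]
}}

```text
t: 10.75
eef_pos: [0.4739, 0.3947, 0.167]
eef_rot: [[-0.971, 0.239, 0.002], [0.239, 0.971, 0.002], [-0.001, 0.002, -1.0]]
ft_force: [0.1, 1.9, 9.1]
gripper_width: 0.0154
gripper_force: 44.7
```

{"name": "drive_tool", "arguments": {
  "motion": [
    {"dx": 0, "dy": 0, "dz": 0, "ax": 0, "ay": 0, "az": -3},
    {"dx": 0, "dy": 0, "dz": 0, "ax": 0, "ay": 0, "az": -6},
    {"dx": 0, "dy": 0, "dz": 0, "ax": 0, "ay": 0, "az": -9},
    {"dx": 0, "dy": 0, "dz": 0, "ax": 0, "ay": 0, "az": -12}
  ]
}}

```text
t: 11.08
eef_pos: [0.474, 0.3949, 0.1671]
eef_rot: [[-0.999, 0.032, 0.002], [0.032, 0.999, 0.002], [-0.002, 0.002, -1.0]]
ft_force: [0.7, 3.0, 8.7]
gripper_width: 0.0158
gripper_force: 44.7
```

```bash
python3 - <<'E'
from h import *
p,d=grab('scene','sc4');q,d2=grab('top','top4')
s=env.observe();print(s['t'],s['eef_pos'],s['ft_force'],s['torque'],s['qpos'])
c=np.zeros((400,800,3),np.uint8)
c[:,:400]=cv2.resize(p[95:155,155:215,::-1],(400,400),interpolation=2)
c[:,400:]=cv2.resize(q[165:225,115:175,::-1],(400,400),interpolation=2)
cv2.imwrite('pics/crop4.png',c)
E
```

```text
11.1833 [0.47397663 0.39483183 0.16704745] [0.8326991  2.25549027 8.3197364 ] [ 0.45251129 -0.06183932  0.00290517] [-0.68263315  0.85544631 -0.15518191  1.70019076  0.20743399  0.59906457
  0.58117578]
```

View pics/crop4.png

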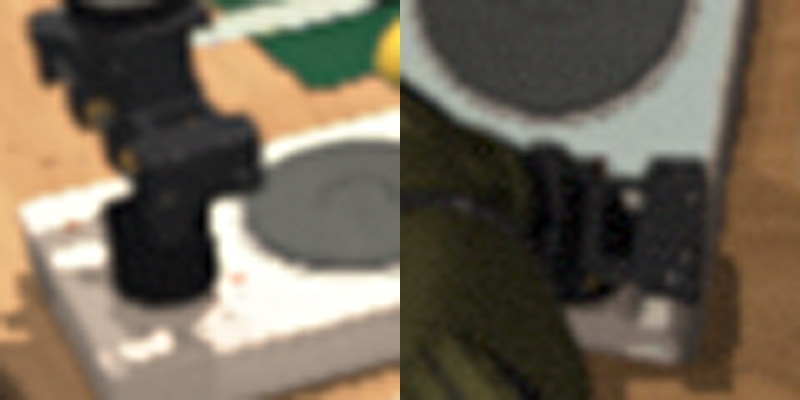

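The fingers are closed on the bar and the knob rests on the D step, but it didn't drop. A lateral offset may be blocking the D, so I'll ease off and centre it.

{"name": "drive_tool", "arguments": {
  "motion": [
    {"dx": 0, "dy": 0, "dz": -2, "ax": 0, "ay": 0, "az": 0},
    {"dx": 0, "dy": 0, "dz": -3.5, "ax": 0, "ay": 0, "az": 0},
    {"dx": 0, "dy": 0, "dz": -3.5, "ax": 0, "ay": 0, "az": 0},
    {"dx": 0, "dy": 0, "dz": -3.5, "ax": 0, "ay": 0, "az": 0},
    {"dx": 0, "dy": 0, "dz": -3.5, "ax": 0, "ay": 0, "az": 0}
  ]
}}

```text
t: 11.6
eef_pos: [0.4736, 0.3944, 0.1692]
eef_rot: [[-0.999, 0.035, 0.0], [0.035, 0.999, 0.001], [-0.0, 0.001, -1.0]]
ft_force: [2.4, 4.7, -0.7]
gripper_width: 0.0153
gripper_force: 44.7
```

{"name": "drive_tool", "arguments": {
  "motion": [
    {"dx": 0, "dy": 1, "dz": 0, "ax": 0, "ay": 0, "az": 0},
    {"dx": 0, "dy": 1, "dz": 0, "ax": 0, "ay": 0, "az": 0},
    {"dx": 0, "dy": 1, "dz": 0, "ax": 0, "ay": 0, "az": 0}
  ]
}}

```text
t: 11.85
eef_pos: [0.4736, 0.3947, 0.1692]
eef_rot: [[-0.999, 0.035, 0.0], [0.035, 0.999, -0.0], [-0.0, -0.0, -1.0]]
ft_force: [2.8, 3.5, -0.4]
gripper_width: 0.0153
gripper_force: 44.7
```

{"name": "drive_tool", "arguments": {
  "motion": [
    {"dx": 0, "dy": 1, "dz": 0, "ax": 0, "ay": 0, "az": 0},
    {"dx": 0, "dy": 1, "dz": 0, "ax": 0, "ay": 0, "az": 0},
    {"dx": 0, "dy": 1, "dz": 0, "ax": 0, "ay": 0, "az": 0}
  ]
}}

```text
t: 12.1
eef_pos: [0.4735, 0.3952, 0.169]
eef_rot: [[-0.999, 0.035, -0.0], [0.035, 0.999, -0.001], [0.0, -0.001, -1.0]]
ft_force: [2.7, 1.8, -0.5]
gripper_width: 0.0157
gripper_force: 44.7
```

{"name": "drive_tool", "arguments": {
  "motion": [
    {"dx": -1, "dy": 0, "dz": 0, "ax": 0, "ay": 0, "az": 0},
    {"dx": -1, "dy": 0, "dz": 0, "ax": 0, "ay": 0, "az": 0},
    {"dx": -1, "dy": 0, "dz": 0, "ax": 0, "ay": 0, "az": 0}
  ]
}}

```text
t: 12.35
eef_pos: [0.474, 0.3952, 0.1689]
eef_rot: [[-0.999, 0.035, -0.001], [0.035, 0.999, -0.001], [0.001, -0.001, -1.0]]
ft_force: [1.2, 1.0, -0.9]
gripper_width: 0.0156
gripper_force: 44.7
```

{"name": "drive_tool", "arguments": {
  "motion": [
    {"dx": -1, "dy": 1, "dz": 0, "ax": 0, "ay": 0, "az": 0},
    {"dx": -1, "dy": 1, "dz": 0, "ax": 0, "ay": 0, "az": 0},
    {"dx": -1, "dy": 1, "dz": 0, "ax": 0, "ay": 0, "az": 0}
  ]
}}

```text
t: 12.6
eef_pos: [0.4749, 0.396, 0.1688]
eef_rot: [[-0.999, 0.035, -0.002], [0.035, 0.999, -0.002], [0.002, -0.002, -1.0]]
ft_force: [-0.5, -0.1, -1.1]
gripper_width: 0.0155
gripper_force: 44.7
```

{"name": "drive_tool", "arguments": {
  "motion": [
    {"dx": -1, "dy": 1, "dz": 0, "ax": 0, "ay": 0, "az": 0},
    {"dx": -1, "dy": 1, "dz": 0, "ax": 0, "ay": 0, "az": 0},
    {"dx": -1, "dy": 1, "dz": 0, "ax": 0, "ay": 0, "az": 0}
  ]
}}

```text
t: 12.85
eef_pos: [0.4755, 0.3966, 0.1687]
eef_rot: [[-0.999, 0.035, -0.003], [0.035, 0.999, -0.003], [0.003, -0.003, -1.0]]
ft_force: [-3.5, -2.0, -0.6]
gripper_width: 0.0156
gripper_force: 44.7
```

{"name": "drive_tool", "arguments": {
  "motion": [
    {"dx": 1.1, "dy": -0.8, "dz": 0, "ax": 0, "ay": 0, "az": 0},
    {"dx": 1.1, "dy": -0.8, "dz": 2, "ax": 0, "ay": 0, "az": 0},
    {"dx": 1.1, "dy": -0.8, "dz": 3, "ax": 0, "ay": 0, "az": 0},
    {"dx": 1.1, "dy": -0.8, "dz": 3, "ax": 0, "ay": 0, "az": 0}
  ]
}}

```text
t: 13.18
eef_pos: [0.4751, 0.3969, 0.1671]
eef_rot: [[-0.999, 0.035, -0.0], [0.035, 0.999, -0.0], [0.0, -0.0, -1.0]]
ft_force: [-4.3, -3.0, 6.8]
gripper_width: 0.0159
gripper_force: 44.7
```

{"name": "drive_tool", "arguments": {
  "motion": [
    {"dx": 0, "dy": -0.15, "dz": 0, "ax": 0, "ay": 0, "az": 4},
    {"dx": 0, "dy": -0.3, "dz": 0, "ax": 0, "ay": 0, "az": 8},
    {"dx": 0, "dy": -0.5, "dz": 0, "ax": 0, "ay": 0, "az": 12},
    {"dx": 0, "dy": -0.65, "dz": 0, "ax": 0, "ay": 0, "az": 16},
    {"dx": 0, "dy": -0.8, "dz": 0, "ax": 0, "ay": 0, "az": 20}
  ]
}}

```text
t: 13.6
eef_pos: [0.4753, 0.3954, 0.1671]
eef_rot: [[-0.926, 0.378, -0.0], [0.378, 0.926, -0.001], [-0.0, -0.001, -1.0]]
ft_force: [-4.1, -4.1, 7.4]
gripper_width: 0.0159
gripper_force: 44.7
```

{"name": "drive_tool", "arguments": {
  "motion": [
    {"dx": 0, "dy": -0.15, "dz": 0, "ax": 0, "ay": 0, "az": 4},
    {"dx": 0, "dy": -0.3, "dz": 0, "ax": 0, "ay": 0, "az": 8},
    {"dx": 0, "dy": -0.5, "dz": 0, "ax": 0, "ay": 0, "az": 12},
    {"dx": 0, "dy": -0.65, "dz": 0, "ax": 0, "ay": 0, "az": 16},
    {"dx": 0, "dy": -0.8, "dz": 0, "ax": 0, "ay": 0, "az": 20}
  ]
}}

```text
t: 14.02
eef_pos: [0.475, 0.3948, 0.167]
eef_rot: [[-0.741, 0.672, -0.0], [0.672, 0.741, -0.001], [-0.0, -0.001, -1.0]]
ft_force: [-4.2, -4.1, 6.5]
gripper_width: 0.016
gripper_force: 44.7
```

{"name": "drive_tool", "arguments": {
  "motion": [
    {"dx": 0, "dy": -1, "dz": 0, "ax": 0, "ay": 0, "az": 0},
    {"dx": 0, "dy": -2, "dz": 0, "ax": 0, "ay": 0, "az": 0},
    {"dx": 0, "dy": -2, "dz": 0, "ax": 0, "ay": 0, "az": 0},
    {"dx": 0, "dy": -2, "dz": 0, "ax": 0, "ay": 0, "az": 0}
  ]
}}

```text
t: 14.35
eef_pos: [0.4746, 0.3946, 0.1671]
eef_rot: [[-0.743, 0.669, 0.002], [0.669, 0.743, 0.002], [-0.0, 0.003, -1.0]]
ft_force: [-1.1, 0.1, 6.1]
gripper_width: 0.0153
gripper_force: 44.7
```

{"name": "drive_tool", "arguments": {
  "motion": [
    {"dx": 0, "dy": -0.15, "dz": 0, "ax": 0, "ay": 0, "az": 4},
    {"dx": 0, "dy": -0.3, "dz": 0, "ax": 0, "ay": 0, "az": 8},
    {"dx": 0, "dy": -0.5, "dz": 0, "ax": 0, "ay": 0, "az": 12}
  ]
}}

```text
t: 14.6
eef_pos: [0.4742, 0.394, 0.167]
eef_rot: [[-0.585, 0.811, 0.002], [0.811, 0.585, 0.002], [0.0, 0.002, -1.0]]
ft_force: [-1.7, -1.0, 6.2]
gripper_width: 0.0156
gripper_force: 44.7
```

{"name": "drive_tool", "arguments": {
  "motion": [
    {"dx": 0, "dy": -0.4, "dz": 0, "ax": 0, "ay": 0, "az": 4},
    {"dx": 0, "dy": -0.7, "dz": 0, "ax": 0, "ay": 0, "az": 8},
    {"dx": 0, "dy": -1.0, "dz": 0, "ax": 0, "ay": 0, "az": 12}
  ]
}}

```text
t: 14.85
eef_pos: [0.4735, 0.3941, 0.167]
eef_rot: [[-0.404, 0.915, 0.002], [0.915, 0.404, 0.003], [0.001, 0.003, -1.0]]
ft_force: [-1.4, 0.4, 3.7]
gripper_width: 0.0152
gripper_force: 44.7
```

{"name": "drive_tool", "arguments": {
  "motion": [
    {"dx": 0, "dy": -0.2, "dz": 0, "ax": 0, "ay": 0, "az": 4},
    {"dx": 0, "dy": -0.4, "dz": 0, "ax": 0, "ay": 0, "az": 8},
    {"dx": 0, "dy": -0.6, "dz": 0, "ax": 0, "ay": 0, "az": 12}
  ]
}}

```text
t: 15.1
eef_pos: [0.4728, 0.3943, 0.167]
eef_rot: [[-0.206, 0.979, 0.002], [0.979, 0.206, 0.003], [0.003, 0.003, -1.0]]
ft_force: [-1.9, 1.0, 4.3]
gripper_width: 0.0157
gripper_force: 44.7
```

{"name": "drive_tool", "arguments": {
  "motion": [
    {"dx": 0, "dy": -0.2, "dz": 0, "ax": 0, "ay": 0, "az": 4},
    {"dx": 0, "dy": -0.4, "dz": 0, "ax": 0, "ay": 0, "az": 8},
    {"dx": 0, "dy": -0.6, "dz": 0, "ax": 0, "ay": 0, "az": 12}
  ]
}}

```text
t: 15.35
eef_pos: [0.4724, 0.3943, 0.167]
eef_rot: [[0.002, 1.0, 0.003], [1.0, -0.002, 0.004], [0.004, 0.003, -1.0]]
ft_force: [-1.6, 1.6, 3.8]
gripper_width: 0.0156
gripper_force: 44.7
```

{"name": "drive_tool", "arguments": {
  "motion": [
    {"dx": 0.7, "dy": -0.4, "dz": 0.7, "ax": 0, "ay": 0, "az": 4},
    {"dx": 0.7, "dy": -0.7, "dz": 1, "ax": 0, "ay": 0, "az": 8},
    {"dx": 0.7, "dy": -1.0, "dz": 1, "ax": 0, "ay": 0, "az": 12}
  ]
}}

```text
t: 15.6
eef_pos: [0.4717, 0.3951, 0.1668]
eef_rot: [[0.21, 0.978, 0.003], [0.978, -0.21, 0.004], [0.005, 0.003, -1.0]]
ft_force: [-1.7, 1.2, 8.6]
gripper_width: 0.0153
gripper_force: 44.7
```

{"name": "drive_tool", "arguments": {
  "motion": [
    {"dx": 0, "dy": -0.2, "dz": 0, "ax": 0, "ay": 0, "az": 4},
    {"dx": 0, "dy": -0.4, "dz": 0, "ax": 0, "ay": 0, "az": 8},
    {"dx": 0, "dy": -0.6, "dz": 0, "ax": 0, "ay": 0, "az": 12}
  ]
}}

```text
t: 15.85
eef_pos: [0.4716, 0.3952, 0.1669]
eef_rot: [[0.409, 0.913, 0.005], [0.913, -0.409, 0.004], [0.006, 0.002, -1.0]]
ft_force: [-0.7, 1.0, 9.7]
gripper_width: 0.0156
gripper_force: 44.7
```

The bore clearance only lets the D in when the knob is biased with its flat away from the shaft, i.e. toward tool +x. I'll sweep back with that bias.

{"name": "drive_tool", "arguments": {
  "motion": [
    {"dx": 1.5, "dy": 0, "dz": -1, "ax": 0, "ay": 0, "az": 0},
    {"dx": 1.5, "dy": 0, "dz": -1, "ax": 0, "ay": 0, "az": 0},
    {"dx": 1.5, "dy": 0, "dz": 0, "ax": 0, "ay": 0, "az": -3},
    {"dx": 1.5, "dy": 0, "dz": 0, "ax": 0, "ay": 0, "az": -6},
    {"dx": 1.5, "dy": 0, "dz": 0, "ax": 0, "ay": 0, "az": -9}
  ]
}}

```text
t: 16.27
eef_pos: [0.4724, 0.3951, 0.1668]
eef_rot: [[0.256, 0.967, 0.004], [0.967, -0.256, 0.002], [0.003, 0.004, -1.0]]
ft_force: [-0.4, -1.6, 11.1]
gripper_width: 0.0158
gripper_force: 44.6
```

{"name": "drive_tool", "arguments": {
  "motion": [
    {"dx": 0, "dy": 0, "dz": 0, "ax": 0, "ay": 0, "az": -3},
    {"dx": 0, "dy": 0, "dz": 0, "ax": 0, "ay": 0, "az": -6},
    {"dx": 0, "dy": 0, "dz": 0, "ax": 0, "ay": 0, "az": -9},
    {"dx": 0, "dy": 0, "dz": 0, "ax": 0, "ay": 0, "az": -12}
  ]
}}

```text
t: 16.6
eef_pos: [0.4726, 0.3951, 0.1667]
eef_rot: [[0.05, 0.999, 0.005], [0.999, -0.05, 0.002], [0.002, 0.004, -1.0]]
ft_force: [0.8, -2.0, 9.8]
gripper_width: 0.0158
gripper_force: 44.7
```

```bash
python3 - <<'E'
from h import *
s=env.observe();print(s['t'],s['eef_pos'],s['ft_force'],s['torque'])
E
```

```text
16.6 [0.47262462 0.3950565  0.16672893] [ 0.78858808 -1.96985339  9.8229899 ] [-0.47007035 -0.09798434 -0.02473913]
```

{"name": "drive_tool", "arguments": {
  "motion": [
    {"dx": 0, "dy": 0, "dz": 0, "ax": 0, "ay": 0, "az": -3},
    {"dx": 0, "dy": 0, "dz": 0, "ax": 0, "ay": 0, "az": -6},
    {"dx": 0, "dy": 0, "dz": 0, "ax": 0, "ay": 0, "az": -9},
    {"dx": 0, "dy": 0, "dz": 0, "ax": 0, "ay": 0, "az": -12}
  ]
}}

```text
t: 16.93
eef_pos: [0.4728, 0.3951, 0.1666]
eef_rot: [[-0.159, 0.987, 0.005], [0.987, 0.159, 0.002], [0.002, 0.005, -1.0]]
ft_force: [0.3, -2.1, 7.6]
gripper_width: 0.016
gripper_force: 44.7
```

{"name": "drive_tool", "arguments": {
  "motion": [
    {"dx": 0, "dy": 0, "dz": 0, "ax": 0, "ay": 0, "az": -3},
    {"dx": 0, "dy": 0, "dz": 0, "ax": 0, "ay": 0, "az": -6},
    {"dx": 0, "dy": 0, "dz": 0, "ax": 0, "ay": 0, "az": -9},
    {"dx": 0, "dy": 0, "dz": 0, "ax": 0, "ay": 0, "az": -12}
  ]
}}

```text
t: 17.27
eef_pos: [0.4723, 0.3952, 0.1659]
eef_rot: [[-0.361, 0.933, 0.004], [0.933, 0.361, 0.002], [0.001, 0.004, -1.0]]
ft_force: [0.1, -0.6, -1.9]
gripper_width: 0.0157
gripper_force: 44.7
```

{"name": "drive_tool", "arguments": {
  "motion": [
    {"dx": 0, "dy": 0, "dz": 0, "ax": 0, "ay": 0, "az": -3},
    {"dx": 0, "dy": 0, "dz": 0, "ax": 0, "ay": 0, "az": -6},
    {"dx": 0, "dy": 0, "dz": 0, "ax": 0, "ay": 0, "az": -9},
    {"dx": 0, "dy": 0, "dz": 0, "ax": 0, "ay": 0, "az": -12}
  ]
}}

```text
t: 17.6
eef_pos: [0.4721, 0.3949, 0.1651]
eef_rot: [[-0.547, 0.837, 0.003], [0.837, 0.547, 0.001], [-0.001, 0.003, -1.0]]
ft_force: [2.3, -0.4, -1.2]
gripper_width: 0.0156
gripper_force: 44.7
```

It dropped: z went below the step and the axial force vanished. Now down to the ball.

{"name": "drive_tool", "arguments": {
  "motion": [
    {"dx": 0, "dy": 0, "dz": 2, "ax": 0, "ay": 0, "az": 0},
    {"dx": 0, "dy": 0, "dz": 4, "ax": 0, "ay": 0, "az": 0},
    {"dx": 0, "dy": 0, "dz": 5, "ax": 0, "ay": 0, "az": 0},
    {"dx": 0, "dy": 0, "dz": 5, "ax": 0, "ay": 0, "az": 0}
  ]
}}

```text
t: 17.93
eef_pos: [0.472, 0.3949, 0.1604]
eef_rot: [[-0.544, 0.839, 0.003], [0.839, 0.544, 0.001], [-0.001, 0.003, -1.0]]
ft_force: [4.7, -0.8, 0.0]
gripper_width: 0.0156
gripper_force: 44.7
```

```bash
python3 - <<'E'
from h import *
s=env.observe();print(s['t'],s['eef_pos'],s['ft_force'],s['torque'])
E
```

```text
17.9333 [0.47204314 0.39488495 0.16037135] [ 4.69742746 -0.75552486  0.0120373 ] [-0.07625846 -1.12623465 -0.00344328]
```

{"name": "drive_tool", "arguments": {
  "motion": [
    {"dx": -1.4, "dy": 0.9, "dz": 0, "ax": 0, "ay": 0, "az": 2},
    {"dx": -1.4, "dy": 0.9, "dz": 0, "ax": 0, "ay": 0, "az": 3},
    {"dx": -1.4, "dy": 0.9, "dz": 2, "ax": 0, "ay": 0, "az": 3},
    {"dx": -1.4, "dy": 0.9, "dz": 3, "ax": 0, "ay": 0, "az": 3}
  ]
}}

```text
t: 18.27
eef_pos: [0.4727, 0.3945, 0.1582]
eef_rot: [[-0.5, 0.866, 0.002], [0.866, 0.5, 0.001], [0.0, 0.002, -1.0]]
ft_force: [2.5, -0.1, 10.1]
gripper_width: 0.0157
gripper_force: 44.7
```

```bash
python3 - <<'E'
from h import *
s=env.observe();print(s['t'],s['eef_pos'],s['ft_force'],s['torque'])
E
```

```text
18.2667 [0.47266981 0.39453593 0.15823232] [ 2.48634596 -0.13936476 10.07556822] [-0.24179997 -0.50482192  0.06690278]
```

{"name": "drive_tool", "arguments": {
  "motion": [
    {"dx": 0, "dy": 0.5, "dz": 0, "ax": 0, "ay": 0, "az": -1.5},
    {"dx": 0, "dy": 0.5, "dz": 2, "ax": 0, "ay": 0, "az": -1.5},
    {"dx": 0, "dy": 0.5, "dz": 3, "ax": 0, "ay": 0, "az": -1.5},
    {"dx": 0, "dy": 0.5, "dz": 4, "ax": 0, "ay": 0, "az": -1.5},
    {"dx": 0, "dy": 0.5, "dz": 4, "ax": 0, "ay": 0, "az": -1.5}
  ]
}}

```text
t: 18.68
eef_pos: [0.4724, 0.3947, 0.1528]
eef_rot: [[-0.522, 0.853, 0.0], [0.853, 0.522, 0.0], [0.0, 0.0, -1.0]]
ft_force: [3.6, 0.3, -2.4]
gripper_width: 0.0156
gripper_force: 44.7
```

```bash
python3 - <<'E'
from h import *
s=env.observe();print(s['t'],s['eef_pos'],s['ft_force'],s['torque'])
E
```

```text
18.6833 [0.47244198 0.39466592 0.15276095] [ 3.56145299  0.34972737 -2.42012159] [ 0.15764564 -0.86756892 -0.00642668]
```

{"name": "drive_tool", "arguments": {
  "motion": [
    {"dx": -0.5, "dy": 0.8, "dz": 1, "ax": 0, "ay": 0, "az": 0},
    {"dx": -0.5, "dy": 0.8, "dz": 3, "ax": 0, "ay": 0, "az": 0},
    {"dx": -0.5, "dy": 0.8, "dz": 4, "ax": 0, "ay": 0, "az": 0},
    {"dx": -0.5, "dy": 0.8, "dz": 4, "ax": 0, "ay": 0, "az": 0}
  ]
}}

```text
t: 19.02
eef_pos: [0.4727, 0.3946, 0.1519]
eef_rot: [[-0.523, 0.853, -0.001], [0.853, 0.523, 0.001], [0.001, -0.001, -1.0]]
ft_force: [-2.3, -2.4, 21.9]
gripper_width: 0.0157
gripper_force: 44.7
```

{"name": "drive_tool", "arguments": {
  "motion": [
    {"dx": 0, "dy": 0.1, "dz": -4, "ax": 0, "ay": 0, "az": -3},
    {"dx": 0, "dy": 0.2, "dz": -4, "ax": 0, "ay": 0, "az": -7},
    {"dx": 0, "dy": 0.35, "dz": -4, "ax": 0, "ay": 0, "az": -11},
    {"dx": 0, "dy": 0.5, "dz": -4, "ax": 0, "ay": 0, "az": -15},
    {"dx": 0.1, "dy": 0.6, "dz": -4, "ax": 0, "ay": 0, "az": -18}
  ]
}}

```text
t: 19.43
eef_pos: [0.473, 0.3952, 0.1529]
eef_rot: [[-0.763, 0.647, -0.002], [0.647, 0.763, 0.0], [0.001, -0.001, -1.0]]
ft_force: [1.5, 1.5, -0.3]
gripper_width: 0.0159
gripper_force: 44.6
```

{"name": "drive_tool", "arguments": {
  "motion": [
    {"dx": 0, "dy": 0.1, "dz": 0, "ax": 0, "ay": 0, "az": -3},
    {"dx": 0, "dy": 0.2, "dz": 0, "ax": 0, "ay": 0, "az": -7},
    {"dx": 0, "dy": 0.35, "dz": 0, "ax": 0, "ay": 0, "az": -11},
    {"dx": 0, "dy": 0.5, "dz": 0, "ax": 0, "ay": 0, "az": -15},
    {"dx": 0.1, "dy": 0.6, "dz": 0, "ax": 0, "ay": 0, "az": -18}
  ]
}}

```text
t: 19.85
eef_pos: [0.4732, 0.3955, 0.1528]
eef_rot: [[-0.925, 0.379, -0.002], [0.379, 0.925, -0.0], [0.002, -0.001, -1.0]]
ft_force: [2.3, 1.1, -0.1]
gripper_width: 0.0155
gripper_force: 44.6
```

```bash
python3 - <<'E'
from h import *
s=env.observe();print(s['t'],s['eef_pos'],s['ft_force'],s['torque'])
E
```

```text
19.85 [0.47322133 0.39549206 0.15278223] [ 2.33636312  1.14735052 -0.05185263] [ 0.30927705 -0.40062441 -0.10612345]
```

Now at 157.7°; 16° more to reach about 173.5°.

{"name": "drive_tool", "arguments": {
  "motion": [
    {"dx": -0.3, "dy": 0.2, "dz": 0, "ax": 0, "ay": 0, "az": -4},
    {"dx": -0.5, "dy": 0.4, "dz": 0, "ax": 0, "ay": 0, "az": -8},
    {"dx": -0.8, "dy": 0.6, "dz": 0, "ax": 0, "ay": 0, "az": -12},
    {"dx": -0.8, "dy": 0.8, "dz": 0, "ax": 0, "ay": 0, "az": -16},
    {"dx": -0.8, "dy": 0.8, "dz": 0, "ax": 0, "ay": 0, "az": -17}
  ]
}}

```text
t: 20.27
eef_pos: [0.4736, 0.3959, 0.1527]
eef_rot: [[-0.996, 0.093, -0.003], [0.093, 0.996, -0.001], [0.003, -0.001, -1.0]]
ft_force: [-0.2, 0.3, -0.4]
gripper_width: 0.0156
gripper_force: 44.6
```

```bash
python3 - <<'E'
from h import *
s=env.observe();print(s['t'],s['eef_pos'],s['eef_rot'],s['ft_force'],s['torque'])
E
```

```text
20.2667 [0.47359708 0.39585449 0.15269503] [[-9.95680182e-01  9.27858521e-02 -3.42951464e-03]
 [ 9.27889358e-02  9.95685517e-01 -7.50934298e-04]
 [ 3.34504198e-03 -1.06591141e-03 -9.99993837e-01]] [-0.21288367  0.34036029 -0.35938103] [ 0.25967581  0.04936893 -0.05023491]
```

{"name": "drive_tool", "arguments": {
  "motion": [
    {"dx": 0, "dy": 0, "dz": 2, "ax": 0, "ay": 0, "az": 0},
    {"dx": 0, "dy": 0, "dz": 3.5, "ax": 0, "ay": 0, "az": 0},
    {"dx": 0, "dy": 0, "dz": 3.5, "ax": 0, "ay": 0, "az": 0},
    {"dx": 0, "dy": 0, "dz": 1, "ax": 0, "ay": 0, "az": 0},
    {"dx": 0, "dy": 0, "dz": 0, "ax": 0, "ay": 0, "az": 0}
  ]
}}

```text
t: 20.68
eef_pos: [0.4736, 0.3959, 0.1526]
eef_rot: [[-0.995, 0.096, -0.003], [0.096, 0.995, -0.001], [0.003, -0.001, -1.0]]
ft_force: [-0.5, 2.0, -6.0]
gripper_width: 0.0155
gripper_force: 44.7
```

{"name": "drive_tool", "arguments": {
  "motion": [
    {"dx": 0, "dy": 0, "dz": 0, "ax": 0, "ay": 0, "az": 0},
    {"dx": 0, "dy": 0, "dz": 0, "ax": 0, "ay": 0, "az": 0},
    {"dx": 0, "dy": 0, "dz": 0, "ax": 0, "ay": 0, "az": 0},
    {"dx": 0, "dy": 0, "dz": 0, "ax": 0, "ay": 0, "az": 0},
    {"dx": 0, "dy": 0, "dz": 0, "ax": 0, "ay": 0, "az": 0}
  ],
  "grip": 45
}}

```text
t: 21.1
eef_pos: [0.4755, 0.3954, 0.1531]
eef_rot: [[-0.995, 0.096, 0.0], [0.096, 0.995, -0.0], [-0.0, -0.0, -1.0]]
ft_force: [-0.1, 0.1, 0.4]
gripper_width: 0.0447
gripper_force: 0.0
```

{"name": "drive_tool", "arguments": {
  "motion": [
    {"dx": 0, "dy": 0, "dz": -20, "ax": 0, "ay": 0, "az": 0},
    {"dx": 0, "dy": 0, "dz": -55, "ax": 0, "ay": 0, "az": 0},
    {"dx": 0, "dy": 0, "dz": -95, "ax": 0, "ay": 0, "az": 0},
    {"dx": 0, "dy": 0, "dz": -135, "ax": 0, "ay": 0, "az": 0},
    {"dx": 0, "dy": 0, "dz": -170, "ax": 0, "ay": 0, "az": 0}
  ]
}}

```text
t: 21.52
eef_pos: [0.4754, 0.3956, 0.3258]
eef_rot: [[-0.995, 0.096, 0.001], [0.096, 0.995, 0.001], [-0.001, 0.001, -1.0]]
ft_force: [0.6, -0.1, -0.4]
gripper_width: 0.0447
gripper_force: 0.0
```

{"name": "drive_tool", "arguments": {
  "motion": [
    {"dx": 0, "dy": -40, "dz": 0, "ax": 0, "ay": 0, "az": 0},
    {"dx": 0, "dy": -80, "dz": 0, "ax": 0, "ay": 0, "az": 0},
    {"dx": 0, "dy": -120, "dz": 0, "ax": 0, "ay": 0, "az": 0},
    {"dx": 0, "dy": -160, "dz": 0, "ax": 0, "ay": 0, "az": 0},
    {"dx": 0, "dy": -195, "dz": 0, "ax": 0, "ay": 0, "az": 0}
  ]
}}

```text
t: 21.93
eef_pos: [0.456, 0.1987, 0.3234]
eef_rot: [[-0.995, 0.097, 0.0], [0.097, 0.995, -0.001], [-0.0, -0.001, -1.0]]
ft_force: [1.0, -0.7, 0.5]
gripper_width: 0.0449
gripper_force: 0.0
```

```bash
python3 - <<'E'
from h import *
np.set_printoptions(precision=4,suppress=True)
p,d=grab('scene','sc5');q,d2=grab('top','top5')
c=np.zeros((400,800,3),np.uint8)
c[:,:400]=cv2.resize(p[95:155,155:215,::-1],(400,400),interpolation=2)
c[:,400:]=cv2.resize(q[165:225,115:175,::-1],(400,400),interpolation=2)
cv2.imwrite('pics/crop5.png',c)
for n,D in(('scene',d),('top',d2)):
    vv,uu=np.mgrid[0:384,0:512];c=env.camera_info(n);K=c['intrinsics'];T=c['cam_to_world']
    P=np.stack([(uu-K[0,2])/K[0,0]*D,(vv-K[1,2])/K[1,1]*D,D],-1)@T[:3,:3].T+T[:3,3]
    b=P[(np.hypot(P[...,0]-.472,P[...,1]-.395)<.05)&(P[...,2]>.098)&(P[...,2]<.135)]
    w,v=np.linalg.eigh(np.cov(b[:,:2].T));print(len(b),b.mean(0),np.degrees(np.arctan2(v[1,1],v[0,1])),np.median(b[b[:,2]>np.percentile(b[:,2],60)][:,2]))
E
```

```text
100 [0.4703 0.389  0.1092] 169.80978964445612 0.11459390721947033
117 [0.4702 0.3929 0.1152] 172.55054466478524 0.12000993790704984
```

View pics/crop5.png

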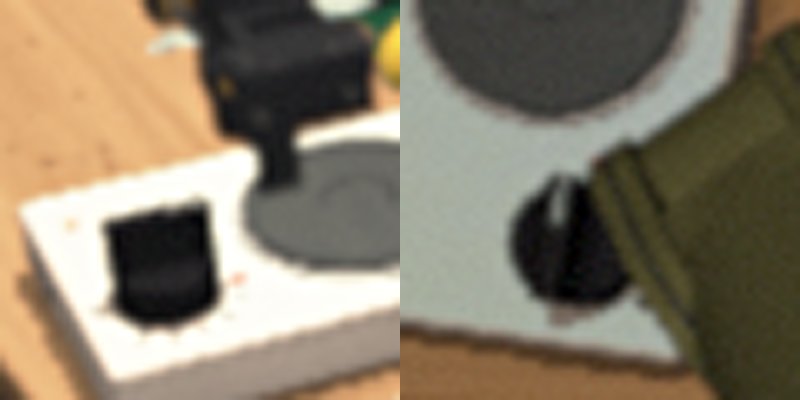

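The knob sits flush on the panel at (165,270) in the left crop, its top at about 0.117 m. Its white pointer, at (560,205) in the right crop, points rearward at about -8° against -6.6° for off.

```bash
python3 -c "
from station import env
print(env.finish_job())"
```

```text
the job is handed in; nothing more can be done
None
```

I handed the job in at about 22 s, and no verdict came back. The knob is snapped home on the shaft and turned to off, with its bar about 1–3° from the line to the red dot by depth image. I let go and backed the arm clear, and saw no contact with the jars or cup.

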